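Sweep the small plaster moulds into the open tray

TASK

With the closed fingertips, push the three small plaster moulds along the bench top and in through the open front of the blue sheet-metal tray, until each lies flat and wholly inside it. Only push them from the side: never take one between the fingers, press on it from above or lift it. Leave the brass weight, the white borax cone and the black loupe standing where they are.

Things in the scene. Friction and masses are not known exactly. Their poses are not given: they have to be found in the camera images.
- mould_a: small round plaster mould, off-white with gold bits bedded in its top, 35 x 38 x 11 high mm, lying flat; origin at the centre of its underside, z up. About 25 g, slides when pushed.
- mould_b: small round plaster mould, off-white with gold bits bedded in its top, 36 x 40 x 12 high mm, lying flat; origin at the centre of its underside, z up. About 25 g, slides when pushed.
- mould_c: small round plaster mould, off-white with gold bits bedded in its top, 38 x 40 x 13 high mm, lying flat; origin at the centre of its underside, z up. About 25 g, slides when pushed.
- tray: fixed open-fronted tray of blue-painted sheet metal, 180 mm (its x) by 120 mm (its y); origin on the bench under its middle, z up. Walls 3 mm thick, 22.5 mm high with their 5 mm rolled rim, at its x = +-88.5 mm and at the back at y = -58.5 mm; the front, towards its +y, is open over the full width. The floor is thin sheet, level with the bench: no step at the front edge (y = +60 mm).
- brass_weight: bystander, loose and upright; origin at the centre of its underside, z up. Brass balance weight with a knob, 25 mm diameter, 21 mm high, stands among the moulds.
- borax_cone: bystander, loose and upright; origin at the centre of its underside, z up. White blunt cone of borax, 26 mm diameter at the foot, 30 mm high, stands among the moulds.
- loupe: bystander, loose and upright; origin at the centre of its underside, z up. Black eye loupe on its wide end, 35 mm diameter, 26 mm high, stands near the moulds.
Things that resemble listed ones, but are neither listed nor needed, are in the scene too. Leave any pink or purple look-alike of the mould_a alone.

How it is judged:
At the end, for the whole second after the job is handed in: All three moulds lie flat and still in the tray, between its side walls, centres at least 15 mm inside the front edge (tray y below 45 mm); the brass weight, borax cone and loupe stand upright less than 20 mm from where they started (x of mould_a in the frame of tray between -0.08 and 0.08 m and y of mould_a in the frame of tray between -0.058 and 0.045 m and height (world z) of each of mould_a, mould_b, mould_c below 0.012 m and angle between each of mould_a, mould_b, mould_c's own z axis and vertical below 0.25 rad and linear speed of each of mould_a, mould_b, mould_c below 0.02 m/s and x of mould_b in the frame of tray between -0.08 and 0.08 m and y of mould_b in the frame of tray between -0.058 and 0.045 m and x of mould_c in the frame of tray between -0.08 and 0.08 m and y of mould_c in the frame of tray between -0.058 and 0.045 m and distance of each of brass_weight, borax_cone, loupe from where it was at the start of the episode below 0.02 m and angle between each of brass_weight, borax_cone, loupe's own z axis and vertical below 0.2 rad); the robot touches nothing.
It fails at once if a mould is lifted (more than 20 mm above the bench top) (height (world z) of any of mould_a, mould_b, mould_c above 0.02 m).
It fails at once if a mould is taken between the fingers or pressed from on top (grasp point within 12 mm of its middle, seen from above, and below 40 mm) ((horizontal distance between the grasp point and mould_a below 0.012 m and height (world z) of the grasp point below 0.04 m) or (horizontal distance between the grasp point and mould_b below 0.012 m and height (world z) of the grasp point below 0.04 m) or (horizontal distance between the grasp point and mould_c below 0.012 m and height (world z) of the grasp point below 0.04 m)).
It fails at once if the weight, cone or loupe is shifted 20 mm or more, or tipped over (distance of any of brass_weight, borax_cone, loupe from where it was at the start of the episode above 0.02 m or angle between any of brass_weight, borax_cone, loupe's own z axis and vertical above 0.5 rad).
It also fails if it takes over 72 s, if anything falls off the work surface, if the arm or the gripper's body presses on something with over 40 N, if the wrist force passes 120 N, or if a joint passes its speed limit or range.

ROBOT

A 6-joint arm with a two-finger parallel gripper is mounted at the origin on a cart in front of the work surface, level with it; the furniture and walls round the work are solid. World frame = base frame: x ahead of the robot, y to its left, z up, the work surface at z = 0. Lengths are in m, angles in rad, forces in N, time in s.
With the tool pointing down it reaches from about 0.375 to 0.975 m from the base axis. Payload 3.8 kg.
Tool frame: the origin (TCP) lies where the fingers leave the gripper's body, on its centre line; the fingertips stand 73 mm ahead of it and the grasp point (between the pads) lies 54 mm ahead of it; z points along the fingers, y is the line along which they close (so a half turn about z gives the same grasp; the last joint's range is limited). The gripper opens to 85 mm and grips with 20 to 120 N. Pads are 22 mm wide; open, the fingers measure 114 mm over their backs; the gripper's body (76 mm by 85 mm) begins 54 mm behind the grasp point. The pads swing forward as they close: fully open they stand 13 mm farther back than shut.
Start: joints at [-1.201, 0.264, 1.604, -0, 1.274, -0.037], TCP at [0.267, -0.62, 0.304] pointing down, gripper open.
Joint ranges: [-2.63, 2.63], [-0.94, 2.18], [0.31, 2.57], [-1.31, 4.45], [0, 2.66], [-2.55, 2.55]. Speed limits (rad/s): [2.57, 2.57, 3.14, 3.14, 3.14, 3.14].

INTERFACE

Orientations are given as a rotation vector (axis times angle).
In Python, from workcell import read_state, viewer, bot gives the robot as it stands.
- The arm moves only by the tool jog_arm, never from a script. Its argument "increments" is a list that holds one entry, the list of rows, each a list of 7 numbers: the shift along the tool's x, y, z in units of 30 mm (1.0 is 30 mm), then the turn, a rotation vector about the tool's x, y, z in units of 6 degrees (1.0 is 6 degrees), then the opening, from -1 (shut) to 1 (fully open). A call has exactly 5 rows; each row shifts and turns the commanded pose from where the row before left it, along the tool's axes as they then stand; what a row does not reach is not made up. A row lasts 1/12 s, in which the tool goes at most 41.7 mm and 7.16 degrees, less where a joint would pass 70% of its speed; a pose out of reach is approached as far as the arm can. A call is refused whole if a number of a shift passes 1 or a number of a turn 1, either way. A call with a gripper value outside its range is refused whole. The fingers move at their own pace and stop on an object; "force" is the grip in N (left out, the last holds). Time passes only in rows, so rows that do not move let the fingers close, or fill a call up. It gives the time, the measured TCP pose, the force, the opening and the grip force at its end, in the units of the state.
- read_state(): the state, without advancing time (a new reading comes with each control period).
- viewer.read_camera(name): name is "scene" or "side" or "wrist"; returns (picture, depth): 420x560x3 uint8, blue, green, red; 420x560 float32, m along the optical axis (not along the pixel's ray), 0 where there is no reading.
- viewer.camera_params(name): a dict with "fx", "fy", "cx", "cy" (pixels), "R" (3x3) and "t" (3): a world point X has camera coordinates R X + t; the wrist camera has in their place "hand_eye" (4x4, takes a point from camera to tool coordinates, whose origin is the TCP and whose axes are the flange's). Camera axes: x right, y down, z forward; pixel columns grow to the right and rows downward; lengths in m; the calibration is good to about 2 mm. A picture is of the moment at which its call begins: read the wrist's pose just before it. camera_params takes no time and is no camera call.
- bot.finish_job(): hands the job in; it is judged then, once.
The state is a dict: "time": time; "q": joint angles; "joint_vel": joint speeds; "joint_torque": joint torques, N m; "tool_pos": TCP position; "tcp_rot": TCP orientation; "wrist_force": force on the tool from outside, world axes, zero at the start; "torque": the same for the moment, N m; "width": opening from 0.0 (shut) to 1.0 (fully open); "grip_force": force on a finger pad.
Only numpy, scipy, OpenCV 4.12 (cv2) and the standard library are available. Lean on these libraries where they do the work, as an engineer would, in place of code of your own. Each camera call takes 0.05 s, during which the arm holds its last target. There are 200 camera calls.

## Working session

There is one attempt and no reset: what is moved stays moved. The work goes in short steps, Python scripts to look and compute and a tool call to move; the robot and the scene stay as the last step left them, time stands still between calls to the robot, and variables do not carry over. Pictures are saved under pics/ and viewed, at most 10 in all, crops included, and the job is handed in when it is done.

Besides the shell and the picture viewer there is one more tool, called after ">>>" in YAML: its name, and indented under it one key for each argument. jog_arm: Moves the arm, as the interface text tells. Its arguments: {"type":"object","properties":{"increments":{"type":"array","items":{"type":"array","items":{"type":"array","items":{"type":"number"}}}},"force":{"type":"number"}},"required":["increments"]}

```bash
ls; mkdir -p pics; python3 - <<'E'
from workcell import read_state, viewer, bot
import cv2,numpy as np
s=read_state();print(s)
for n in ("scene","side"):
    p,d=viewer.read_camera(n);cv2.imwrite(f"pics/{n}0.png",p);np.savez(f"{n}0.npz",p=p,d=d);print(viewer.camera_params(n))
E
```

```text
pics
{'time': 0.0, 'q': array([-1.20089454e+00,  2.64736843e-01,  1.60535760e+00, -3.75750832e-06,
        1.27368477e+00, -3.68865316e-02]), 'joint_vel': array([-0.00056035, -0.00058102, -0.00080929, -0.00214822,  0.00191193,
       -0.00036644]), 'joint_torque': array([ 2.86964359e-04, -5.15111625e+01, -3.67313397e+01, -9.85327983e-05,
        1.30506992e-02, -1.98322185e-07]), 'tool_pos': array([ 0.2668755 , -0.61939422,  0.30258168]), 'tcp_rot': array([-3.07472212e+00, -6.34151245e-01,  5.74424805e-04]), 'wrist_force': array([0.47942495, 0.73126425, 0.79463551]), 'torque': array([ 0.00697301,  0.00522286, -0.01633214]), 'grip_force': 0.0, 'width': 1.0006996139770903}
{'fx': 392.56837015537786, 'fy': 392.56837015537786, 'cx': 275.40131358184414, 'cy': 203.78858290979318, 'R': array([[ 0.88960078, -0.45632494, -0.01944213],
       [-0.35517475, -0.664392  , -0.65759727],
       [ 0.28716084,  0.5919044 , -0.75311873]]), 't': array([-0.48649427,  0.21512745,  0.74258672])}
{'fx': 476.81620443153884, 'fy': 476.81620443153884, 'cx': 282.32422346983094, 'cy': 203.0071534550421, 'R': array([[-8.27570790e-01, -5.61361319e-01,  2.38269591e-04],
       [-2.52253134e-01,  3.71497683e-01, -8.93508717e-01],
       [ 5.01492716e-01, -7.39501819e-01, -4.49045783e-01]]), 't': array([0.43840568, 0.18992475, 0.65128902])}
```

View pics/scene0.png

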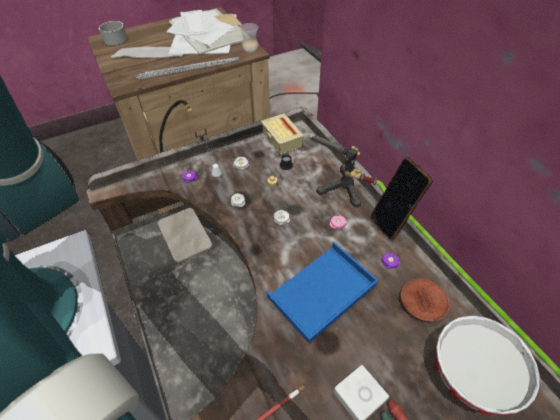

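View pics/side0.png

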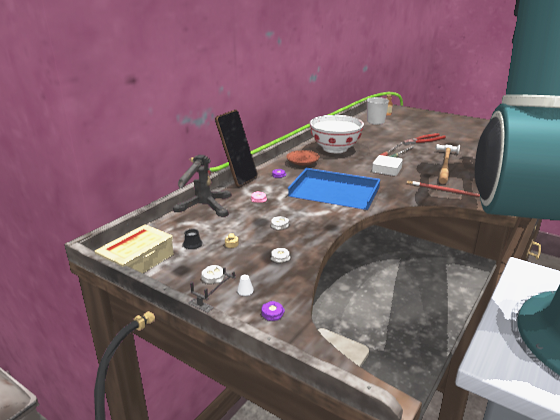

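Scene picture: off-white moulds at (241,162), (238,200) and (282,217). The pink (338,222) and purple (190,175), (391,260) ones are look-alikes. Cone is at (216,170), weight (272,181), loupe (286,160) and tray (323,290), with its open front apparently towards the moulds. I'll measure these and rectify an enlarged crop.

```bash
cat > h.py <<'E'
from workcell import read_state, viewer, bot
import cv2,numpy as np
from scipy.spatial.transform import Rotation as Ro
def cloud(n,d):
    c=viewer.camera_params(n);v,u=np.mgrid[:d.shape[0],:d.shape[1]]
    P=np.stack([(u-c['cx'])/c['fx']*d,(v-c['cy'])/c['fy']*d,d],-1)
    return (P-c['t'])@c['R']
def proj(n,X):
    c=viewer.camera_params(n);q=np.asarray(X)@c['R'].T+c['t'];return q[...,:2]/q[...,2:]*[c['fx'],c['fy']]+[c['cx'],c['cy']]
E
python3 - <<'E'
from h import *
for n,seeds in (("scene",dict(m1=(241,162),m2=(238,200),m3=(282,217),pink=(338,222),cone=(216,170),brass=(272,181),loupe=(286,160),purp=(190,175))),
                ("side",dict(m1=(212,273),m2=(281,255),m3=(280,222),pink=(259,197),cone=(245,285),brass=(231,240),loupe=(192,239),purp=(273,310)))):
    f=np.load(n+"0.npz");p,d=f['p'],f['d'];W=cloud(n,d)
    flat=(abs(W[...,2])<.006)&(d>0);print(n,'bench z',np.median(W[...,2][flat]))
    obj=((W[...,2]>.005)&(W[...,2]<.04)&(d>0)).astype(np.uint8)
    k,l=cv2.connectedComponents(obj)
    for a,(u,v) in seeds.items():
        i=l[v,u]
        if not i: print(a,'none');continue
        Q=W[l==i];z=Q[:,2].max();T=Q[Q[:,2]>z-.005]
        print(a,len(Q),'mid',((Q.min(0)+Q.max(0))/2).round(3),'size',np.ptp(Q,0).round(3),'ztop',z.round(4),'topmean',T.mean(0).round(3))
    b=(p[...,0].astype(int)>p[...,2]+60)&(p[...,0]>90)&(W[...,2]<.03)&(p[...,1]>p[...,2]+20)
    k,l,s,_=cv2.connectedComponentsWithStats(b.astype(np.uint8));i=1+s[1:,4].argmax();Q=W[l==i]
    print('tray',cv2.minAreaRect(Q[:,:2].astype(np.float32)),cv2.boxPoints(cv2.minAreaRect(Q[:,:2].astype(np.float32))).round(3))
    R=Q[Q[:,2]>.018];print('rim',len(R),cv2.boxPoints(cv2.minAreaRect(R[:,:2].astype(np.float32))).round(3))
    if n=="scene":
        # top view map z=0.01: 1 px=1 mm; u: -y ; v: -x
        g=np.stack(np.meshgrid(np.arange(800),np.arange(600)),-1)
        C=[(x,y,.01) for x,y in ((.3,-.5),(.9,-.5),(.9,.3),(.3,.3))]
        M=cv2.getPerspectiveTransform(proj(n,C).astype(np.float32),np.float32([[(.3-y)*1000,(.9-x)*1000] for x,y,_ in C]))
        cv2.imwrite("pics/top0.png",cv2.warpPerspective(p,M,(800,600)))
E
```

```text
scene bench z 0.0006567481528841883
m1 139 mid [0.542 0.183 0.01 ] size [0.036 0.038 0.01 ] ztop 0.0154 topmean [0.542 0.183 0.013]
m2 139 mid [0.483 0.073 0.01 ] size [0.033 0.035 0.009] ztop 0.0142 topmean [0.485 0.073 0.011]
m3 171 mid [ 0.55  -0.022  0.011] size [0.035 0.033 0.012] ztop 0.0166 topmean [ 0.55  -0.022  0.013]
pink 149 mid [ 0.654 -0.093  0.011] size [0.033 0.029 0.011] ztop 0.016 topmean [ 0.656 -0.094  0.012]
cone 90 mid [0.475 0.181 0.018] size [0.024 0.018 0.027] ztop 0.0317 topmean [0.475 0.183 0.029]
brass 84 mid [0.582 0.087 0.015] size [0.024 0.023 0.018] ztop 0.0241 topmean [0.583 0.087 0.022]
loupe 145 mid [0.643 0.127 0.018] size [0.033 0.03  0.024] ztop 0.0296 topmean [0.643 0.129 0.027]
purp 119 mid [0.409 0.203 0.01 ] size [0.032 0.034 0.01 ] ztop 0.0146 topmean [0.409 0.202 0.012]
tray ((0.5353609323501587, -0.2194574773311615), (0.18132193386554718, 0.12165739387273788), 12.509799003601074) [[ 0.434 -0.18 ]
 [ 0.46  -0.298]
 [ 0.637 -0.259]
 [ 0.611 -0.14 ]]
rim 565 [[ 0.434 -0.181]
 [ 0.46  -0.298]
 [ 0.637 -0.259]
 [ 0.611 -0.141]]
side bench z -0.
[... 280 characters left out ...]
6 topmean [ 0.549 -0.02   0.009]
pink 87 mid [ 0.656 -0.091  0.008] size [0.033 0.031 0.005] ztop 0.0102 topmean [ 0.655 -0.091  0.008]
cone 198 mid [0.474 0.187 0.017] size [0.022 0.022 0.024] ztop 0.029 topmean [0.474 0.186 0.026]
brass 122 mid [0.582 0.09  0.013] size [0.025 0.022 0.016] ztop 0.0206 topmean [0.581 0.09  0.019]
loupe 229 mid [0.642 0.13  0.016] size [0.027 0.028 0.021] ztop 0.0262 topmean [0.643 0.128 0.024]
purp none
tray ((0.5512986779212952, -0.24493226408958435), (0.20162536203861237, 0.18085865676403046), 12.132430076599121) [[ 0.434 -0.178]
 [ 0.472 -0.355]
 [ 0.669 -0.312]
 [ 0.631 -0.135]]
rim 209 [[ 0.434 -0.178]
 [ 0.46  -0.3  ]
 [ 0.638 -0.261]
 [ 0.612 -0.139]]
```

View pics/top0.png

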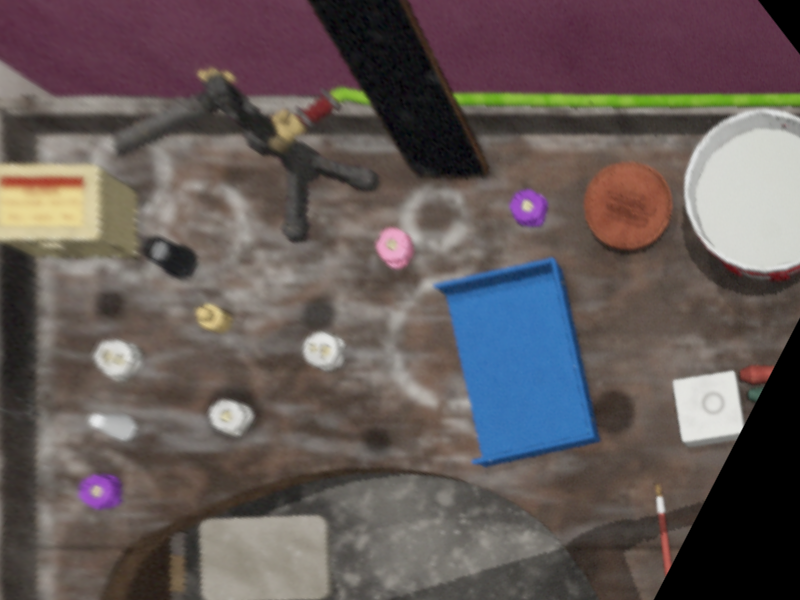

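The rectified view puts the off-white moulds with gold bits at (118,358), (232,416) and (323,350). The pink (395,247) and purple (100,492), (528,207) ones are the decoys, and the tray opens to the left (+y). I'll write a move planner and start with the nearest mould, m3.

```bash
cat > plan.py <<'E'
import sys
from h import *
# args: rows, then x y z(tip) angle(deg of tool x)
def plan(n,x,y,z,a):
    s=read_state();p=s['tool_pos'];R=Ro.from_rotvec(s['tcp_rot']).as_matrix()
    t=np.radians(a);G=np.array([[np.cos(t),np.sin(t),0],[np.sin(t),-np.cos(t),0],[0,0,-1]]).T.T
    rv=Ro.from_matrix(R.T@G).as_rotvec()
    step=Ro.from_rotvec(rv/n);w=(np.array([x,y,z+.073])-p)/n;rows=[]
    for i in range(n):
        rows.append(np.r_[R.T@w/.03,np.degrees(rv/n)/6,-1].round(2).tolist());R=R@step.as_matrix()
    print('t',round(s['time'],2),'pos',p.round(4),'ang',np.degrees(np.arctan2(R[1,0],R[0,0])).round(1),'F',s['wrist_force'].round(1),'w',s['width'].round(2))
    for r in rows: print(r)
a=list(map(float,sys.argv[1:]));plan(int(a[0]),*a[1:])
E
python3 plan.py 25 0.541 0.025 0.06 100.6
```

```text
Traceback (most recent call last):
  File "plan.py", line 13, in <module>
    a=list(map(float,sys.argv[1:]));plan(int(a[0]),*a[1:])
                                    ~~~~^^^^^^^^^^^^^^^^^^
  File "plan.py", line 11, in plan
    print('t',round(s['time'],2),'pos',p.round(4),'ang',np.degrees(np.arctan2(R[1,0],R[0,0])).round(1),'F',s['wrist_force'].round(1),'w',s['width'].round(2))
                                                                                                                                         ^^^^^^^^^^^^^^^^
AttributeError: 'float' object has no attribute 'round'
```

```bash
sed -i "s/s\['width'\].round(2)/round(float(s['width']),2)/; s/\]\]).T.T/]])/" plan.py
python3 plan.py 25 0.541 0.025 0.06 100.6
```

```text
t 0.1 pos [ 0.2669 -0.6194  0.3027] ang 100.6 F [0.1 0.6 0. ] w 1.0
[0.68, -0.64, 0.23, -0.0, -0.0, -0.52, -1.0]
[0.71, -0.61, 0.23, -0.0, -0.0, -0.52, -1.0]
[0.74, -0.57, 0.23, -0.0, -0.0, -0.52, -1.0]
[0.77, -0.53, 0.23, -0.0, -0.0, -0.52, -1.0]
[0.8, -0.48, 0.23, -0.0, -0.0, -0.52, -1.0]
[0.82, -0.44, 0.23, -0.0, -0.0, -0.52, -1.0]
[0.85, -0.4, 0.23, -0.0, -0.0, -0.52, -1.0]
[0.87, -0.35, 0.23, -0.0, -0.0, -0.52, -1.0]
[0.88, -0.3, 0.23, -0.0, -0.0, -0.52, -1.0]
[0.9, -0.25, 0.23, -0.0, -0.0, -0.52, -1.0]
[0.91, -0.21, 0.23, -0.0, -0.0, -0.52, -1.0]
[0.92, -0.16, 0.23, -0.0, -0.0, -0.52, -1.0]
[0.93, -0.11, 0.23, -0.0, -0.0, -0.52, -1.0]
[0.93, -0.06, 0.23, -0.0, -0.0, -0.52, -1.0]
[0.93, -0.01, 0.23, -0.0, -0.0, -0.52, -1.0]
[0.93, 0.04, 0.23, -0.0, -0.0, -0.52, -1.0]
[0.93, 0.09, 0.23, -0.0, -0.0, -0.52, -1.0]
[0.92, 0.14, 0.23, -0.0, -0.0, -0.52, -1.0]
[0.91, 0.19, 0.23, -0.0, -0.0, -0.52, -1.0]
[0.9, 0.24, 0.23, -0.0, -0.0, -0.52, -1.0]
[0.89, 0.29, 0.23, -0.0, -0.0, -0.52, -1.0]
[0.87, 0.34, 0.23, -0.0, -0.0, -0.52, -1.0]
[0.85, 0.39, 0.23, -0.0, -0.0, -0.52, -1.0]
[0.83, 0.43, 0.23, -0.0, -0.0, -0.52, -1.0]
[0.8, 0.47, 0.23, -0.0, -0.0, -0.52, -1.0]
```

>>> jog_arm:
  increments:
    - [[0.68, -0.64, 0.23, 0, 0, -0.52, -1], [0.71, -0.61, 0.23, 0, 0, -0.52, -1], [0.74, -0.57, 0.23, 0, 0, -0.52, -1], [0.77, -0.53, 0.23, 0, 0, -0.52, -1], [0.8, -0.48, 0.23, 0, 0, -0.52, -1]]

```text
time: 0.52
tool_pos: [0.322, -0.4894, 0.2684]
tcp_rot: [-2.96, -1.049, 0.0]
wrist_force: [0.4, 0.3, -0.1]
width: 0.3
grip_force: 0.0
```

>>> jog_arm:
  increments:
    - [[0.82, -0.44, 0.23, 0, 0, -0.52, -1], [0.85, -0.4, 0.23, 0, 0, -0.52, -1], [0.87, -0.35, 0.23, 0, 0, -0.52, -1], [0.88, -0.3, 0.23, 0, 0, -0.52, -1], [0.9, -0.25, 0.23, 0, 0, -0.52, -1]]

```text
time: 0.93
tool_pos: [0.3765, -0.3603, 0.2341]
tcp_rot: [-2.79, -1.442, 0.0]
wrist_force: [-0.5, 0.5, 0.7]
width: 0.003
grip_force: 0.0
```

>>> jog_arm:
  increments:
    - [[0.91, -0.21, 0.23, 0, 0, -0.52, -1], [0.92, -0.16, 0.23, 0, 0, -0.52, -1], [0.93, -0.11, 0.23, 0, 0, -0.52, -1], [0.93, -0.06, 0.23, 0, 0, -0.52, -1], [0.93, -0.01, 0.23, 0, 0, -0.52, -1]]

```text
time: 1.35
tool_pos: [0.43, -0.231, 0.1997]
tcp_rot: [-2.569, -1.807, 0.0]
wrist_force: [-0.1, -1.0, -0.5]
width: -0.001
grip_force: 0.0
```

>>> jog_arm:
  increments:
    - [[0.93, 0.04, 0.23, 0, 0, -0.52, -1], [0.93, 0.09, 0.23, 0, 0, -0.52, -1], [0.92, 0.14, 0.23, 0, 0, -0.52, -1], [0.91, 0.19, 0.23, 0, 0, -0.52, -1], [0.9, 0.24, 0.23, 0, 0, -0.52, -1]]

```text
time: 1.77
tool_pos: [0.483, -0.1019, 0.1653]
tcp_rot: [-2.3, -2.139, 0.0]
wrist_force: [0.6, 0.2, 0.5]
width: -0.003
grip_force: 0.0
```

>>> jog_arm:
  increments:
    - [[0.89, 0.29, 0.23, 0, 0, -0.52, -1], [0.87, 0.34, 0.23, 0, 0, -0.52, -1], [0.85, 0.39, 0.23, 0, 0, -0.52, -1], [0.83, 0.43, 0.23, 0, 0, -0.52, -1], [0.8, 0.47, 0.23, 0, 0, -0.52, -1]]

```text
time: 2.18
tool_pos: [0.5365, 0.0276, 0.1307]
tcp_rot: [-1.988, -2.432, 0.001]
wrist_force: [0.7, -0.8, -0.1]
width: -0.0
grip_force: 0.0
```

```bash
python3 plan.py 5 0.541 0.025 0.004 100.6
```

```text
t 2.18 pos [0.5365 0.0276 0.1307] ang 100.6 F [ 0.7 -0.8 -0.1] w -0.0
[-0.02, 0.03, 0.36, -0.0, -0.0, 0.03, -1.0]
[-0.02, 0.03, 0.36, -0.0, -0.0, 0.03, -1.0]
[-0.02, 0.03, 0.36, -0.0, -0.0, 0.03, -1.0]
[-0.02, 0.03, 0.36, -0.0, -0.0, 0.03, -1.0]
[-0.02, 0.03, 0.36, -0.0, -0.0, 0.03, -1.0]
```

>>> jog_arm:
  increments:
    - [[-0.02, 0.03, 0.36, 0, 0, 0.03, -1], [-0.02, 0.03, 0.36, 0, 0, 0.03, -1], [-0.02, 0.03, 0.36, 0, 0, 0.03, -1], [-0.02, 0.03, 0.36, 0, 0, 0.03, -1], [-0.02, 0.03, 0.36, 0, 0, 0.03, -1]]

```text
time: 2.6
tool_pos: [0.5408, 0.023, 0.076]
tcp_rot: [-2.013, -2.411, 0.001]
wrist_force: [-0.2, 0.2, 1.1]
width: -0.003
grip_force: 0.0
```

>>> jog_arm:
  increments:
    - [[-0.3, 0, 0, 0, 0, 0, -1], [-0.3, 0, 0, 0, 0, 0, -1], [-0.3, 0, 0, 0, 0, 0, -1], [-0.3, 0, 0, 0, 0, 0, -1], [-0.3, 0, 0, 0, 0, 0, -1]]

```text
time: 3.02
tool_pos: [0.5504, -0.0217, 0.0782]
tcp_rot: [2.011, 2.412, 0.001]
wrist_force: [-0.7, 0.2, 0.7]
width: -0.006
grip_force: 0.1
```

```bash
cat > look.py <<'E'
import sys
from h import *
# moulds/bystanders from fixed cameras: whitish or any blob 5-40mm high in work zone, not near tool
s=read_state();tp=s['tool_pos'];print('t',round(s['time'],2),'tool',tp.round(4),'F',s['wrist_force'].round(1))
X=np.array([.536,-.2195]);ax=np.array([.977,.215]);ay=np.array([-.215,.977])
for n in ("scene","side"):
    p,d=viewer.read_camera(n);W=cloud(n,d);cv2.imwrite(f"pics/{n}_{sys.argv[1]}.png",p)
    q=p.astype(int)
    white=(q.min(-1)>110)&(q.max(-1)-q.min(-1)<60)
    m=(d>0)&white&(W[...,2]>.002)&(W[...,2]<.035)&(W[...,0]>.4)&(W[...,0]<.68)&(W[...,1]>-.3)&(W[...,1]<.3)
    k,l,st,_=cv2.connectedComponentsWithStats(m.astype(np.uint8))
    for i in range(1,k):
        if st[i,4]>40:
            Q=W[l==i];c=(Q.min(0)+Q.max(0))/2;e=c[:2]-X
            print(n,st[i,4],c.round(3),np.ptp(Q,0).round(3),'tray',(e@ax).round(3),(e@ay).round(3))
E
python3 look.py 1
```

```text
t 3.02 tool [ 0.5504 -0.0217  0.0782] F [-0.7  0.2  0.7]
scene 153 [0.541 0.182 0.009] [0.038 0.036 0.014] tray 0.091 0.391
scene 100 [0.476 0.195 0.016] [0.027 0.047 0.029] tray 0.031 0.418
scene 127 [0.484 0.071 0.008] [0.03  0.035 0.011] tray 0.011 0.296
scene 203 [ 0.561 -0.049  0.009] [0.04  0.035 0.013] tray 0.061 0.161
side 53 [ 0.547 -0.041  0.013] [0.022 0.045 0.022] tray 0.049 0.172
side 242 [0.648 0.199 0.019] [0.006 0.057 0.032] tray 0.199 0.385
side 1313 [0.54  0.25  0.019] [0.28  0.079 0.031] tray 0.105 0.458
side 189 [0.484 0.075 0.007] [0.032 0.035 0.008] tray 0.013 0.299
side 302 [0.541 0.186 0.008] [0.037 0.039 0.011] tray 0.092 0.395
side 229 [0.474 0.187 0.015] [0.023 0.021 0.027] tray 0.027 0.41
```

>>> jog_arm:
  increments:
    - [[-0.35, 0, 0, 0, 0, 0, -1], [-0.35, 0, 0, 0, 0, 0, -1], [-0.35, 0, 0, 0, 0, 0, -1], [-0.35, 0, 0, 0, 0, 0, -1], [-0.35, 0, 0, 0, 0, 0, -1]]

```text
time: 3.53
tool_pos: [0.5596, -0.0727, 0.0777]
tcp_rot: [2.011, 2.413, 0.001]
wrist_force: [-0.3, 1.7, 3.1]
width: 0.001
grip_force: 1.7
```

>>> jog_arm:
  increments:
    - [[-0.35, 0, 0, 0, 0, 0, -1], [-0.35, 0, 0, 0, 0, 0, -1], [-0.35, 0, 0, 0, 0, 0, -1], [-0.35, 0, 0, 0, 0, 0, -1], [-0.35, 0, 0, 0, 0, 0, -1]]

```text
time: 3.95
tool_pos: [0.5689, -0.1243, 0.0776]
tcp_rot: [-2.011, -2.414, -0.001]
wrist_force: [-0.6, 3.5, 5.7]
width: -0.001
grip_force: 2.7
```

```bash
python3 look.py 2 | grep -v 0.4
```

```text
t 3.95 tool [ 0.5689 -0.1243  0.0776] F [-0.6  3.5  5.7]
scene 151 [0.542 0.184 0.01 ] [0.041 0.037 0.015] tray 0.093 0.393
side 234 [0.647 0.199 0.019] [0.006 0.057 0.033] tray 0.199 0.385
side 304 [0.54  0.186 0.008] [0.037 0.039 0.012] tray 0.091 0.395
```

```bash
python3 look.py 3; python3 -c "
import cv2
a=cv2.imread('pics/scene_3.png')[120:360,150:400];b=cv2.imread('pics/side_3.png')[120:360,150:400]
cv2.imwrite('pics/c3.png',cv2.resize(cv2.hconcat([a,b]),None,fx=1.6,fy=1.6,interpolation=3))"
```

```text
t 4.05 tool [ 0.5691 -0.1254  0.0775] F [ 0.5 -0.2  0.2]
scene 154 [0.543 0.185 0.009] [0.042 0.044 0.013] tray 0.093 0.394
scene 105 [0.478 0.195 0.017] [0.032 0.048 0.029] tray 0.033 0.418
scene 128 [0.483 0.072 0.009] [0.031 0.034 0.012] tray 0.011 0.296
scene 241 [ 0.578 -0.153  0.013] [0.036 0.035 0.022] tray 0.056 0.056
side 240 [0.647 0.199 0.018] [0.006 0.058 0.033] tray 0.198 0.385
side 195 [0.484 0.075 0.006] [0.031 0.033 0.009] tray 0.013 0.299
side 868 [0.579 0.25  0.019] [0.201 0.077 0.032] tray 0.143 0.45
side 306 [0.541 0.185 0.007] [0.039 0.039 0.011] tray 0.092 0.394
side 230 [0.474 0.187 0.016] [0.023 0.022 0.028] tray 0.027 0.41
side 409 [0.439 0.28  0.032] [0.077 0.018 0.006] tray 0.012 0.509
```

View pics/c3.png

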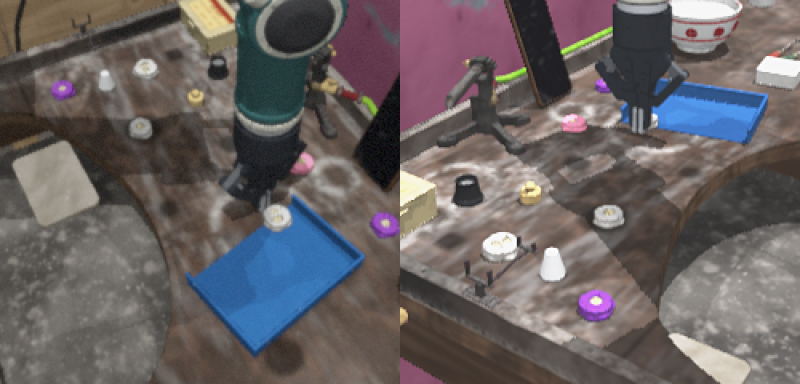

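The crop shows the mould flat at the tray mouth (277,217), tray (0.056, 0.056), with the bystanders undisturbed. I'll push 60 mm more, then back off and rise.

>>> jog_arm:
  increments:
    - [[-0.4, 0, 0, 0, 0, 0, -1], [-0.4, 0, 0, 0, 0, 0, -1], [-0.4, 0, 0, 0, 0, 0, -1], [-0.4, 0, 0, 0, 0, 0, -1], [-0.4, 0, 0, 0, 0, 0, -1]]

```text
time: 4.57
tool_pos: [0.5797, -0.184, 0.0773]
tcp_rot: [2.011, 2.413, -0.0]
wrist_force: [-0.1, 0.5, 0.1]
width: -0.001
grip_force: 0.1
```

>>> jog_arm:
  increments:
    - [[0.3, 0, 0, 0, 0, 0, -1], [0.6, 0, 0, 0, 0, 0, -1], [0.6, 0, -0.6, 0, 0, 0, -1], [0.5, 0, -0.6, 0, 0, 0, -1], [0.5, 0, -0.6, 0, 0, 0, -1]]

```text
time: 4.98
tool_pos: [0.5651, -0.1081, 0.1313]
tcp_rot: [-2.01, -2.412, 0.001]
wrist_force: [-0.4, 0.4, 0.0]
width: 0.001
grip_force: 0.0
```

```bash
python3 look.py 4; python3 plan.py 10 0.484 0.122 0.056 90.5
```

```text
t 4.98 tool [ 0.5651 -0.1081  0.1313] F [-0.4  0.4  0. ]
scene 157 [0.543 0.186 0.011] [0.042 0.043 0.018] tray 0.094 0.395
scene 101 [0.474 0.196 0.017] [0.024 0.048 0.03 ] tray 0.029 0.419
scene 128 [0.483 0.071 0.009] [0.03  0.033 0.013] tray 0.011 0.295
scene 260 [ 0.59  -0.213  0.009] [0.036 0.035 0.013] tray 0.054 -0.005
side 110 [ 0.59  -0.211  0.007] [0.034 0.034 0.009] tray 0.055 -0.003
side 59 [ 0.657 -0.094  0.008] [0.031 0.024 0.006] tray 0.145 0.096
side 236 [0.648 0.2   0.018] [0.005 0.056 0.033] tray 0.199 0.385
side 192 [0.484 0.074 0.006] [0.032 0.035 0.008] tray 0.012 0.298
side 858 [0.582 0.25  0.019] [0.195 0.078 0.033] tray 0.146 0.449
side 303 [0.541 0.185 0.007] [0.038 0.04  0.01 ] tray 0.091 0.394
side 233 [0.473 0.187 0.016] [0.023 0.022 0.027] tray 0.026 0.411
side 413 [0.442 0.28  0.032] [0.084 0.018 0.006] tray 0.015 0.508
t 5.08 pos [ 0.5676 -0.1076  0.1345] ang 90.5 F [ 1.  -0.3  1.1] w 0.0
[0.8, -0.13, 0.02, 0.0, 0.0, 0.17, -1.0]
[0.8, -0.15, 0.02, 0.0, 0.0, 0.17, -1.0]
[0.8, -0.16, 0.02, 0.0, 0.0, 0.17, -1.0]
[0.8, -0.18, 0.02, 0.0, 0.0, 0.17, -1.0]
[0.79, -0.19, 0.02, 0.0, 0.0, 0.17, -1.0]
[0.79, -0.2, 0.02, 0.0, 0.0, 0.17, -1.0]
[0.78, -0.22, 0.02, 0.0, 0.0, 0.17, -1.0]
[0.78, -0.23, 0.02, 0.0, 0.0, 0.17, -1.0]
[0.78, -0.25, 0.02, 0.0, 0.0, 0.17, -1.0]
[0.77, -0.26, 0.02, 0.0, 0.0, 0.17, -1.0]
```

First mould is in, at tray (0.055, -0.004). Next is the middle one, m2.

>>> jog_arm:
  increments:
    - [[0.8, -0.13, 0.02, 0, 0, 0.17, -1], [0.8, -0.15, 0.02, 0, 0, 0.17, -1], [0.8, -0.16, 0.02, 0, 0, 0.17, -1], [0.8, -0.18, 0.02, 0, 0, 0.17, -1], [0.79, -0.19, 0.02, 0, 0, 0.17, -1]]

```text
time: 5.5
tool_pos: [0.5237, 0.0065, 0.1276]
tcp_rot: [-2.118, -2.32, 0.001]
wrist_force: [-0.0, 0.1, 0.7]
width: 0.003
grip_force: 0.0
```

>>> jog_arm:
  increments:
    - [[0.79, -0.2, 0.02, 0, 0, 0.17, -1], [0.78, -0.22, 0.02, 0, 0, 0.17, -1], [0.78, -0.23, 0.02, 0, 0, 0.17, -1], [0.78, -0.25, 0.02, 0, 0, 0.17, -1], [0.77, -0.26, 0.02, 0, 0, 0.17, -1]]

```text
time: 5.92
tool_pos: [0.4824, 0.1215, 0.1247]
tcp_rot: [-2.219, -2.224, 0.001]
wrist_force: [0.5, -0.1, 0.1]
width: -0.001
grip_force: 0.0
```

```bash
python3 plan.py 5 0.484 0.122 0.0045 90.5
```

```text
t 5.92 pos [0.4824 0.1215 0.1247] ang 90.5 F [ 0.5 -0.1  0.1] w -0.0
[0.0, 0.01, 0.31, -0.0, 0.0, -0.01, -1.0]
[0.0, 0.01, 0.31, -0.0, 0.0, -0.01, -1.0]
[0.0, 0.01, 0.31, -0.0, 0.0, -0.01, -1.0]
[0.0, 0.01, 0.31, -0.0, 0.0, -0.01, -1.0]
[0.0, 0.01, 0.31, -0.0, 0.0, -0.01, -1.0]
```

>>> jog_arm:
  increments:
    - [[0, 0.01, 0.31, 0, 0, 0, -1], [0, 0.01, 0.31, 0, 0, 0, -1], [0, 0.01, 0.31, 0, 0, 0, -1], [0, 0.01, 0.31, 0, 0, 0, -1], [0, 0.01, 0.3, 0, 0, 0, -1]]

```text
time: 6.33
tool_pos: [0.4844, 0.1201, 0.0777]
tcp_rot: [-2.218, -2.224, 0.002]
wrist_force: [0.6, -0.5, 0.5]
width: 0.001
grip_force: 0.0
```

>>> jog_arm:
  increments:
    - [[-0.3, 0, 0, 0, 0, 0, -1], [-0.3, 0, 0, 0, 0, 0, -1], [-0.35, 0, 0, 0, 0, 0, -1], [-0.35, 0, 0, 0, 0, 0, -1], [-0.35, 0, 0, 0, 0, 0, -1]]

```text
time: 6.75
tool_pos: [0.4851, 0.0702, 0.0797]
tcp_rot: [2.218, 2.224, 0.001]
wrist_force: [0.1, 0.8, -0.0]
width: -0.0
grip_force: 0.1
```

>>> jog_arm:
  increments:
    - [[-0.35, 0, 0, 0, 0, 0, -1], [-0.35, 0, 0, 0, 0, 0, -1], [-0.35, 0, 0, 0, 0, 0, -1], [-0.35, 0, 0, 0, 0, 0, -1], [-0.35, 0, 0, 0, 0, 0, -1]]

```text
time: 7.17
tool_pos: [0.4852, 0.0182, 0.0796]
tcp_rot: [2.217, 2.225, 0.001]
wrist_force: [-0.4, 2.2, 1.8]
width: -0.001
grip_force: 1.2
```

```bash
python3 look.py 5
```

```text
t 7.17 tool [0.4852 0.0182 0.0796] F [-0.4  2.2  1.8]
scene 101 [0.478 0.198 0.017] [0.03  0.05  0.029] tray 0.033 0.42
scene 181 [ 0.482 -0.009  0.017] [0.034 0.037 0.029] tray -0.007 0.218
scene 263 [ 0.589 -0.212  0.009] [0.035 0.039 0.012] tray 0.054 -0.004
side 71 [ 0.657 -0.092  0.008] [0.031 0.034 0.005] tray 0.146 0.098
side 42 [0.481 0.024 0.021] [0.006 0.01  0.028] tray -0.001 0.25
side 97 [ 0.477 -0.002  0.016] [0.025 0.046 0.027] tray -0.011 0.225
side 234 [0.647 0.195 0.018] [0.006 0.048 0.033] tray 0.198 0.381
side 875 [0.582 0.25  0.019] [0.195 0.079 0.032] tray 0.146 0.448
side 304 [0.541 0.186 0.008] [0.036 0.039 0.011] tray 0.092 0.395
side 231 [0.473 0.188 0.016] [0.023 0.022 0.026] tray 0.027 0.412
side 427 [0.442 0.28  0.031] [0.084 0.019 0.007] tray 0.016 0.508
```

>>> jog_arm:
  increments:
    - [[-0.35, 0, 0.02, 0, 0, 0, -1], [-0.35, 0, 0.02, 0, 0, 0, -1], [-0.35, 0, 0.02, 0, 0, 0, -1], [-0.35, 0, 0, 0, 0, 0, -1], [-0.35, 0, 0, 0, 0, 0, -1]]

```text
time: 7.68
tool_pos: [0.4865, -0.0332, 0.0787]
tcp_rot: [2.217, 2.225, 0.005]
wrist_force: [-0.3, 5.8, 8.6]
width: -0.002
grip_force: 4.4
```

>>> jog_arm:
  increments:
    - [[-0.35, 0, 0, 0, 0, 0, -1], [-0.35, 0, 0, 0, 0, 0, -1], [-0.35, 0, 0, 0, 0, 0, -1], [-0.35, 0, 0, 0, 0, 0, -1], [-0.35, 0, 0, 0, 0, 0, -1]]

```text
time: 8.1
tool_pos: [0.4865, -0.0858, 0.0787]
tcp_rot: [2.217, 2.225, 0.004]
wrist_force: [-0.5, 6.5, 9.3]
width: 0.001
grip_force: 4.7
```

```bash
python3 look.py 6 | grep -e '^t' -e 'tray -' -e 'tray 0.0'
```

```text
t 8.1 tool [ 0.4865 -0.0858  0.0787] F [-0.5  6.5  9.3]
scene 79 [0.534 0.19  0.009] [0.025 0.044 0.013] tray 0.086 0.4
scene 104 [0.479 0.192 0.017] [0.032 0.038 0.029] tray 0.033 0.414
scene 226 [ 0.483 -0.113  0.018] [0.033 0.035 0.033] tray -0.028 0.115
scene 265 [ 0.59  -0.213  0.009] [0.036 0.037 0.015] tray 0.054 -0.005
side 75 [ 0.479 -0.105  0.016] [0.023 0.049 0.027] tray -0.031 0.124
side 302 [0.541 0.186 0.007] [0.037 0.037 0.01 ] tray 0.092 0.395
side 232 [0.473 0.187 0.016] [0.021 0.022 0.027] tray 0.026 0.411
side 418 [0.44  0.28  0.031] [0.08  0.018 0.007] tray 0.014 0.509
```

Upward force is growing, so the tip may be wedging on the mould's edge. I'll back off slightly, lower the tip and push on.

>>> jog_arm:
  increments:
    - [[0.3, 0, 0, 0, 0, 0, -1], [0, 0, 0.04, 0, 0, 0, -1], [0, 0, 0.04, 0, 0, 0, -1], [-0.2, 0, 0, 0, 0, 0, -1], [-0.3, 0, 0, 0, 0, 0, -1]]

```text
time: 8.62
tool_pos: [0.4847, -0.0915, 0.0744]
tcp_rot: [-2.214, -2.227, 0.001]
wrist_force: [-1.3, -0.3, -0.1]
width: 0.004
grip_force: 0.1
```

>>> jog_arm:
  increments:
    - [[-0.35, 0, 0, 0, 0, 0, -1], [-0.35, 0, 0, 0, 0, 0, -1], [-0.35, 0, 0, 0, 0, 0, -1], [-0.35, 0, 0, 0, 0, 0, -1], [-0.35, 0, 0, 0, 0, 0, -1]]

```text
time: 9.03
tool_pos: [0.4854, -0.1459, 0.0751]
tcp_rot: [2.218, 2.225, 0.0]
wrist_force: [-0.3, 0.1, -0.1]
width: -0.001
grip_force: 0.1
```

```bash
python3 look.py 7 | grep -e '^t' -e 'tray -' -e 'tray 0.0'
```

```text
t 9.03 tool [ 0.4854 -0.1459  0.0751] F [-0.3  0.1 -0.1]
scene 157 [0.541 0.189 0.009] [0.038 0.051 0.014] tray 0.092 0.398
scene 102 [0.476 0.199 0.017] [0.028 0.054 0.031] tray 0.032 0.422
scene 263 [ 0.59  -0.214  0.009] [0.035 0.034 0.014] tray 0.054 -0.006
scene 250 [ 0.489 -0.174  0.017] [0.035 0.038 0.029] tray -0.036 0.054
side 111 [ 0.59  -0.211  0.007] [0.034 0.034 0.01 ] tray 0.055 -0.003
side 41 [ 0.483 -0.14   0.019] [0.008 0.01  0.032] tray -0.035 0.089
side 299 [0.541 0.185 0.007] [0.037 0.04  0.01 ] tray 0.092 0.395
side 228 [0.473 0.187 0.015] [0.023 0.023 0.026] tray 0.026 0.411
```

>>> jog_arm:
  increments:
    - [[-0.4, 0, 0, 0, 0, 0, -1], [-0.4, 0, 0, 0, 0, 0, -1], [-0.4, 0, 0, 0, 0, 0, -1], [-0.4, 0, 0, 0, 0, 0, -1], [-0.4, 0, 0, 0, 0, 0, -1]]

```text
time: 9.55
tool_pos: [0.4857, -0.2057, 0.075]
tcp_rot: [2.217, 2.225, 0.0]
wrist_force: [0.7, 0.5, -0.2]
width: -0.005
grip_force: 0.1
```

>>> jog_arm:
  increments:
    - [[0.3, 0, 0, 0, 0, 0, -1], [0.6, 0, 0, 0, 0, 0, -1], [0.6, 0, -0.6, 0, 0, 0, -1], [0.5, 0, -0.6, 0, 0, 0, -1], [0.5, 0, -0.6, 0, 0, 0, -1]]

```text
time: 9.97
tool_pos: [0.4846, -0.1285, 0.1289]
tcp_rot: [-2.217, -2.224, 0.001]
wrist_force: [-0.1, 0.2, -0.1]
width: 0.003
grip_force: 0.0
```

```bash
python3 look.py 8 | grep -e '^t' -e 'tray -' -e 'tray 0.0'; python3 plan.py 15 0.543 0.233 0.058 90
```

```text
t 9.97 tool [ 0.4846 -0.1285  0.1289] F [-0.1  0.2 -0.1]
scene 153 [0.543 0.181 0.009] [0.04  0.041 0.014] tray 0.093 0.39
scene 112 [0.477 0.202 0.017] [0.028 0.063 0.029] tray 0.033 0.425
scene 261 [ 0.59  -0.212  0.009] [0.034 0.04  0.014] tray 0.054 -0.005
scene 277 [ 0.491 -0.237  0.008] [0.036 0.036 0.012] tray -0.047 -0.007
side 111 [ 0.589 -0.21   0.007] [0.033 0.033 0.011] tray 0.054 -0.002
side 102 [ 0.491 -0.234  0.006] [0.031 0.036 0.009] tray -0.047 -0.004
side 303 [0.541 0.185 0.008] [0.037 0.039 0.011] tray 0.092 0.394
side 229 [0.474 0.187 0.015] [0.023 0.022 0.027] tray 0.026 0.41
side 422 [0.442 0.28  0.032] [0.083 0.017 0.007] tray 0.015 0.508
t 10.07 pos [ 0.4872 -0.1283  0.1318] ang 90.0 F [ 0.3  0.8 -0.6] w -0.0
[0.8, 0.13, 0.0, 0.0, 0.0, 0.0, -1.0]
[0.8, 0.13, 0.0, 0.0, 0.0, 0.0, -1.0]
[0.8, 0.13, 0.0, 0.0, 0.0, 0.0, -1.0]
[0.8, 0.13, 0.0, 0.0, 0.0, 0.0, -1.0]
[0.8, 0.13, 0.0, 0.0, 0.0, 0.0, -1.0]
[0.8, 0.13, 0.0, 0.0, 0.0, 0.0, -1.0]
[0.8, 0.13, 0.0, 0.0, 0.0, 0.0, -1.0]
[0.8, 0.13, 0.0, 0.0, 0.0, 0.0, -1.0]
[0.8, 0.13, 0.0, 0.0, 0.0, 0.0, -1.0]
[0.8, 0.13, 0.0, 0.0, 0.0, 0.0, -1.0]
[0.8, 0.13, 0.0, 0.0, 0.0, 0.0, -1.0]
[0.8, 0.13, 0.0, 0.0, 0.0, 0.0, -1.0]
[0.8, 0.12, 0.0, 0.0, 0.0, 0.0, -1.0]
[0.8, 0.12, 0.0, 0.0, 0.0, 0.0, -1.0]
[0.8, 0.12, 0.0, 0.0, 0.0, 0.0, -1.0]
```

```bash
python3 - <<'E'
from h import *
for n in ("scene","side"):
    f=np.load(n+"0.npz");W=cloud(n,f['d'])[f['d']>0]
    for y0 in np.arange(.2,.36,.02):
        r=[]
        for x0 in (.44,.48,.52,.56,.60):
            Q=W[(W[:,0]>x0)&(W[:,0]<x0+.04)&(W[:,1]>y0)&(W[:,1]<y0+.02)&(W[:,2]<.3)]
            r.append((len(Q),Q[:,2].max().round(3)) if len(Q) else 0)
        print(n,y0.round(2),r)
E
```

```text
scene 0.2 [(78, np.float64(0.062)), (66, np.float64(0.062)), (47, np.float64(0.013)), (74, np.float64(0.003)), (73, np.float64(0.004))]
scene 0.22 [(95, np.float64(0.06)), (85, np.float64(0.061)), (77, np.float64(0.004)), (73, np.float64(0.004)), (70, np.float64(0.004))]
scene 0.24 [(77, np.float64(0.05)), (81, np.float64(0.041)), (74, np.float64(0.003)), (77, np.float64(0.004)), (72, np.float64(0.004))]
scene 0.26 [(246, np.float64(0.07)), (208, np.float64(0.063)), (217, np.float64(0.038)), (211, np.float64(0.037)), (200, np.float64(0.037))]
scene 0.28 [(48, np.float64(0.07)), (37, np.float64(0.07)), (32, np.float64(0.037)), (32, np.float64(0.037)), (30, np.float64(0.036))]
scene 0.3 [0, 0, 0, 0, 0]
scene 0.32 [0, 0, 0, 0, 0]
scene 0.34 [0, 0, 0, 0, 0]
side 0.2 [(226, np.float64(0.06)), (197, np.float64(0.059)), (206, np.float64(0.013)), (167, np.float64(0.0)), (162, np.float64(-0.0))]
side 0.22 [(280, np.float64(0.06)), (200, np.float64(0.058)), (111, np.float64(-0.0)), (181, np.float64(-0.0)), (171, np.float64(0.0))]
side 0.24 [(60, np.float64(0.047)), (29, np.float64(0.041)), (15, np.float64(-0.001)), (29, np.float64(-0.001)), (16, np.float64(-0.001))]
side 0.26 [(745, np.float64(0.067)), (665, np.float64(0.066)), (600, np.float64(0.033)), (573, np.float64(0.034)), (374, np.float64(0.035))]
side 0.28 [(897, np.float64(0.068)), (769, np.float64(0.069)), (652, np.float64(0.034)), (591, np.float64(0.034)), (552, np.float64(0.034))]
side 0.3 [0, 0, 0, 0, 0]
side 0.32 [0, 0, 0, 0, 0]
side 0.34 [0, 0, 0, 0, 0]
```

>>> jog_arm:
  increments:
    - [[0.8, 0.13, 0, 0, 0, 0, -1], [0.8, 0.13, 0, 0, 0, 0, -1], [0.8, 0.13, 0, 0, 0, 0, -1], [0.8, 0.13, 0, 0, 0, 0, -1], [0.8, 0.13, 0, 0, 0, 0, -1]]

```text
time: 10.48
tool_pos: [0.5041, -0.0087, 0.1282]
tcp_rot: [-2.217, -2.225, 0.001]
wrist_force: [-0.4, -0.5, -0.1]
width: -0.0
grip_force: 0.0
```

>>> jog_arm:
  increments:
    - [[0.8, 0.13, 0, 0, 0, 0, -1], [0.8, 0.13, 0, 0, 0, 0, -1], [0.8, 0.13, 0, 0, 0, 0, -1], [0.8, 0.13, 0, 0, 0, 0, -1], [0.8, 0.13, 0, 0, 0, 0, -1]]

```text
time: 10.9
tool_pos: [0.5233, 0.1115, 0.128]
tcp_rot: [-2.217, -2.225, 0.002]
wrist_force: [0.6, 0.2, -0.3]
width: -0.001
grip_force: 0.0
```

```bash
python3 - <<'E'
from h import *
for n in ("scene","side"):
    f=np.load(n+"0.npz");W=cloud(n,f['d'])[f['d']>0]
    Q=W[(W[:,0]>.42)&(W[:,0]<.56)&(W[:,1]>.19)&(W[:,1]<.3)&(W[:,2]<.2)&(W[:,2]>.04)]
    for y0 in np.arange(.19,.3,.015):
        q=Q[(Q[:,1]>=y0)&(Q[:,1]<y0+.015)]
        if len(q): print(n,y0.round(3),len(q),'x',q[:,0].min().round(3),q[:,0].max().round(3),'z',q[:,2].max().round(3))
E
python3 plan.py 5 0.543 0.228 0.075 90
```

```text
scene 0.205 15 x 0.466 0.487 z 0.062
scene 0.22 11 x 0.466 0.486 z 0.061
scene 0.235 2 x 0.475 0.476 z 0.05
scene 0.25 3 x 0.479 0.483 z 0.045
scene 0.265 21 x 0.463 0.492 z 0.07
scene 0.28 28 x 0.464 0.493 z 0.07
side 0.205 25 x 0.466 0.487 z 0.06
side 0.22 59 x 0.465 0.486 z 0.06
side 0.235 21 x 0.475 0.479 z 0.049
side 0.25 8 x 0.478 0.482 z 0.043
side 0.265 22 x 0.464 0.492 z 0.067
side 0.28 135 x 0.462 0.493 z 0.069
t 10.9 pos [0.5233 0.1115 0.128 ] ang 90.0 F [ 0.6  0.2 -0.3] w -0.0
[0.78, 0.13, -0.13, -0.0, 0.0, 0.01, -1.0]
[0.78, 0.13, -0.13, -0.0, 0.0, 0.01, -1.0]
[0.78, 0.13, -0.13, -0.0, 0.0, 0.01, -1.0]
[0.78, 0.13, -0.13, -0.0, 0.0, 0.01, -1.0]
[0.78, 0.13, -0.13, -0.0, 0.0, 0.01, -1.0]
```

>>> jog_arm:
  increments:
    - [[0.78, 0.15, -0.13, 0, 0, 0, -1], [0.78, 0.15, -0.13, 0, 0, 0, -1], [0.78, 0.15, -0.13, 0, 0, 0, -1], [0.78, 0.15, -0.13, 0, 0, 0, -1], [0.78, 0.14, -0.13, 0, 0, 0, -1]]

```text
time: 11.32
tool_pos: [0.5452, 0.2285, 0.1475]
tcp_rot: [-2.217, -2.225, 0.002]
wrist_force: [0.1, 0.0, 0.1]
width: -0.001
grip_force: 0.0
```

```bash
python3 plan.py 5 0.545 0.229 0.0025 90
```

```text
t 11.32 pos [0.5452 0.2285 0.1475] ang 90.0 F [0.1 0.  0.1] w -0.0
[0.0, -0.0, 0.48, -0.0, 0.0, 0.01, -1.0]
[0.0, -0.0, 0.48, -0.0, 0.0, 0.01, -1.0]
[0.0, -0.0, 0.48, -0.0, 0.0, 0.01, -1.0]
[0.0, -0.0, 0.48, -0.0, 0.0, 0.01, -1.0]
[0.0, -0.0, 0.48, -0.0, 0.0, 0.01, -1.0]
```

>>> jog_arm:
  increments:
    - [[0, 0, 0.5, 0, 0, 0, -1], [0, 0, 0.5, 0, 0, 0, -1], [0, 0, 0.5, 0, 0, 0, -1], [0, 0, 0.5, 0, 0, 0, -1], [0, 0, 0.4, 0, 0, 0, -1]]

```text
time: 11.73
tool_pos: [0.5445, 0.2272, 0.0742]
tcp_rot: [-2.217, -2.225, 0.003]
wrist_force: [-0.4, -0.4, -0.2]
width: 0.001
grip_force: 0.0
```

>>> jog_arm:
  increments:
    - [[-0.2, -0.01, 0, 0, 0, 0, -1], [-0.3, -0.01, 0, 0, 0, 0, -1], [-0.35, -0.01, 0, 0, 0, 0, -1], [-0.35, -0.01, 0, 0, 0, 0, -1], [-0.35, -0.01, 0, 0, 0, 0, -1]]

```text
time: 12.15
tool_pos: [0.5441, 0.1799, 0.0769]
tcp_rot: [2.218, 2.225, 0.001]
wrist_force: [-1.6, 0.2, 0.1]
width: 0.0
grip_force: 0.1
```

```bash
python3 look.py 9 | grep -e '^t' -e 'tray -' -e 'tray 0.0'
```

```text
t 12.15 tool [0.5441 0.1799 0.0769] F [-1.6  0.2  0.1]
scene 97 [0.474 0.183 0.017] [0.022 0.027 0.03 ] tray 0.026 0.407
scene 161 [0.54  0.151 0.009] [0.036 0.041 0.015] tray 0.084 0.361
scene 261 [ 0.59  -0.212  0.009] [0.036 0.039 0.013] tray 0.054 -0.004
scene 274 [ 0.491 -0.237  0.009] [0.036 0.035 0.013] tray -0.047 -0.008
side 105 [ 0.59  -0.211  0.007] [0.033 0.032 0.009] tray 0.055 -0.004
side 99 [ 0.492 -0.235  0.006] [0.033 0.033 0.008] tray -0.047 -0.006
side 209 [0.539 0.151 0.015] [0.034 0.043 0.025] tray 0.082 0.362
side 59 [0.539 0.186 0.019] [0.01  0.008 0.03 ] tray 0.09 0.396
side 227 [0.474 0.188 0.015] [0.022 0.021 0.027] tray 0.027 0.411
side 83 [0.481 0.28  0.033] [0.041 0.012 0.004] tray 0.054 0.5
```

>>> jog_arm:
  increments:
    - [[-0.35, -0.02, 0.02, 0, 0, 0, -1], [-0.35, -0.02, 0.02, 0, 0, 0, -1], [-0.35, -0.02, 0, 0, 0, 0, -1], [-0.35, -0.02, 0, 0, 0, 0, -1], [-0.35, -0.02, 0, 0, 0, 0, -1]]

```text
time: 12.67
tool_pos: [0.5411, 0.1278, 0.0754]
tcp_rot: [2.217, 2.225, 0.0]
wrist_force: [1.3, 0.0, 0.0]
width: 0.001
grip_force: 0.4
```

>>> jog_arm:
  increments:
    - [[-0.35, 0, 0, 0, 0, 0, -1], [-0.35, 0, 0, 0, 0, 0, -1], [-0.35, 0, 0, 0, 0, 0, -1], [-0.35, 0, 0, 0, 0, 0, -1], [-0.35, 0, 0, 0, 0, 0, -1]]

```text
time: 13.08
tool_pos: [0.5413, 0.0752, 0.0753]
tcp_rot: [2.218, 2.225, -0.0]
wrist_force: [0.6, 1.0, 0.7]
width: 0.0
grip_force: 0.3
```

```bash
python3 look.py 10 | grep -e '^t' -e 'tray -' -e 'tray 0.0'
```

```text
t 13.08 tool [0.5413 0.0752 0.0753] F [0.6 1.  0.7]
scene 93 [0.474 0.181 0.017] [0.022 0.017 0.029] tray 0.026 0.405
scene 196 [0.534 0.047 0.011] [0.037 0.04  0.018] tray 0.055 0.261
scene 262 [ 0.59  -0.214  0.009] [0.035 0.034 0.013] tray 0.054 -0.006
scene 270 [ 0.491 -0.237  0.008] [0.035 0.036 0.012] tray -0.048 -0.007
side 110 [ 0.589 -0.212  0.007] [0.033 0.035 0.01 ] tray 0.054 -0.004
side 104 [ 0.491 -0.234  0.006] [0.03  0.033 0.009] tray -0.047 -0.004
side 195 [0.53  0.047 0.016] [0.034 0.045 0.029] tray 0.052 0.261
side 56 [0.538 0.081 0.019] [0.007 0.009 0.031] tray 0.067 0.294
side 228 [0.474 0.188 0.015] [0.023 0.018 0.027] tray 0.027 0.411
```

>>> jog_arm:
  increments:
    - [[0.3, 0, 0, 0, 0, 0, -1], [0, -0.15, 0, 0, 0, 0, -1], [0, -0.15, 0, 0, 0, 0, -1], [-0.2, 0, 0, 0, 0, 0, -1], [-0.3, 0, 0, 0, 0, 0, -1]]

```text
time: 13.6
tool_pos: [0.5317, 0.0708, 0.0751]
tcp_rot: [-2.215, -2.228, 0.001]
wrist_force: [1.6, -0.1, 0.1]
width: 0.001
grip_force: 0.1
```

>>> jog_arm:
  increments:
    - [[-0.35, 0, 0, 0, 0, 0, -1], [-0.35, 0, 0, 0, 0, 0, -1], [-0.35, 0, 0, 0, 0, 0, -1], [-0.35, 0, 0, 0, 0, 0, -1], [-0.35, 0, 0, 0, 0, 0, -1]]

```text
time: 14.02
tool_pos: [0.5326, 0.0163, 0.0753]
tcp_rot: [2.218, 2.225, 0.0]
wrist_force: [0.1, 1.0, 0.1]
width: 0.001
grip_force: 0.1
```

>>> jog_arm:
  increments:
    - [[-0.35, 0, 0, 0, 0, 0, -1], [-0.35, 0, 0, 0, 0, 0, -1], [-0.35, 0, 0, 0, 0, 0, -1], [-0.35, 0, 0, 0, 0, 0, -1], [-0.35, 0, 0, 0, 0, 0, -1]]

```text
time: 14.43
tool_pos: [0.5328, -0.0358, 0.0753]
tcp_rot: [2.217, 2.225, 0.0]
wrist_force: [-0.7, 0.0, 0.4]
width: -0.0
grip_force: 0.2
```

```bash
python3 look.py 11 | grep -e '^t' -e 'tray -' -e 'tray 0.0'
```

```text
t 14.43 tool [ 0.5328 -0.0358  0.0753] F [-0.7  0.   0.4]
scene 104 [0.48  0.197 0.017] [0.034 0.05  0.03 ] tray 0.035 0.419
scene 243 [ 0.529 -0.065  0.017] [0.041 0.042 0.03 ] tray 0.027 0.153
scene 266 [ 0.59  -0.212  0.009] [0.036 0.039 0.014] tray 0.054 -0.004
scene 275 [ 0.491 -0.237  0.008] [0.035 0.036 0.012] tray -0.048 -0.007
side 100 [ 0.491 -0.234  0.006] [0.033 0.035 0.008] tray -0.047 -0.005
side 46 [ 0.53  -0.029  0.019] [0.008 0.01  0.032] tray 0.035 0.187
side 138 [ 0.524 -0.065  0.016] [0.03  0.043 0.028] tray 0.021 0.154
side 226 [0.473 0.187 0.015] [0.021 0.021 0.026] tray 0.026 0.411
```

>>> jog_arm:
  increments:
    - [[-0.35, 0.02, 0, 0, 0, 0, -1], [-0.35, 0.02, 0, 0, 0, 0, -1], [-0.35, 0.02, 0, 0, 0, 0, -1], [-0.35, 0.02, 0, 0, 0, 0, -1], [-0.35, 0.02, 0, 0, 0, 0, -1]]

```text
time: 14.95
tool_pos: [0.536, -0.0883, 0.0753]
tcp_rot: [2.217, 2.226, -0.0]
wrist_force: [0.1, -0.4, -0.8]
width: -0.002
grip_force: 0.1
```

>>> jog_arm:
  increments:
    - [[-0.35, 0.01, 0, 0, 0, 0, -1], [-0.35, 0.01, 0, 0, 0, 0, -1], [-0.35, 0.01, 0, 0, 0, 0, -1], [-0.35, 0.01, 0, 0, 0, 0, -1], [-0.35, 0.01, 0, 0, 0, 0, -1]]

```text
time: 15.37
tool_pos: [0.5376, -0.1408, 0.0753]
tcp_rot: [-2.218, -2.225, -0.0]
wrist_force: [-0.2, 0.2, -0.4]
width: -0.0
grip_force: 0.1
```

```bash
python3 look.py 12 | grep -e '^t' -e 'tray -' -e 'tray 0.0'
```

```text
t 15.37 tool [ 0.5376 -0.1408  0.0753] F [-0.2  0.2 -0.4]
scene 114 [0.479 0.207 0.017] [0.032 0.073 0.03 ] tray 0.036 0.429
scene 281 [ 0.514 -0.162  0.015] [0.041 0.036 0.026] tray -0.009 0.061
scene 264 [ 0.591 -0.213  0.009] [0.038 0.038 0.014] tray 0.056 -0.005
scene 267 [ 0.49  -0.237  0.008] [0.033 0.036 0.012] tray -0.048 -0.007
side 101 [ 0.49  -0.236  0.006] [0.033 0.036 0.009] tray -0.048 -0.006
side 150 [ 0.512 -0.161  0.007] [0.036 0.036 0.01 ] tray -0.011 0.062
side 227 [0.473 0.188 0.015] [0.024 0.022 0.027] tray 0.026 0.411
```

The mould slipped off sideways to (0.513, -0.162). I'll come back around and push it at an angle to the gap in the middle.

>>> jog_arm:
  increments:
    - [[0.4, 0, 0, 0, 0, 0, -1], [0.6, 0, 0, 0, 0, 0, -1], [0, -0.5, 0, 0, 0, -0.8, -1], [0, -0.5, 0, 0, 0, -0.8, -1], [0, -0.4, 0, 0, 0, -0.8, -1]]

```text
time: 15.88
tool_pos: [0.4945, -0.1112, 0.0749]
tcp_rot: [-1.913, -2.49, 0.0]
wrist_force: [-0.4, -0.7, -0.1]
width: -0.001
grip_force: 0.0
```

```bash
python3 plan.py 5 0.491 -0.119 0.0025 117
```

```text
t 15.88 pos [ 0.4945 -0.1112  0.0749] ang 117.0 F [-0.4 -0.7 -0.1] w -0.0
[-0.04, -0.04, -0.0, -0.0, -0.0, -0.4, -1.0]
[-0.04, -0.04, -0.0, -0.0, -0.0, -0.4, -1.0]
[-0.04, -0.04, -0.0, -0.0, -0.0, -0.4, -1.0]
[-0.04, -0.04, -0.0, -0.0, -0.0, -0.4, -1.0]
[-0.04, -0.04, -0.0, -0.0, -0.0, -0.4, -1.0]
```

>>> jog_arm:
  increments:
    - [[-0.04, -0.03, 0, 0, 0, -0.4, -1], [-0.04, -0.03, 0, 0, 0, -0.4, -1], [-0.04, -0.03, 0, 0, 0, -0.4, -1], [-0.04, -0.03, 0, 0, 0, -0.4, -1], [-0.04, -0.03, 0, 0, 0, -0.4, -1]]

```text
time: 16.3
tool_pos: [0.4932, -0.1188, 0.0752]
tcp_rot: [-1.646, -2.675, -0.0]
wrist_force: [0.7, 0.4, -0.2]
width: -0.002
grip_force: 0.0
```

>>> jog_arm:
  increments:
    - [[-0.3, 0, 0, 0, 0, 0, -1], [-0.3, 0, 0, 0, 0, 0, -1], [-0.3, 0, 0, 0, 0, 0, -1], [-0.3, 0, 0, 0, 0, 0, -1], [-0.3, 0, 0, 0, 0, 0, -1]]

```text
time: 16.72
tool_pos: [0.5143, -0.1614, 0.0753]
tcp_rot: [1.651, 2.672, 0.0]
wrist_force: [0.2, 1.1, 0.6]
width: 0.002
grip_force: 0.2
```

```bash
python3 look.py 13 | grep -e '^t' -e 'tray -' -e 'tray 0.0'
```

```text
t 16.72 tool [ 0.5143 -0.1614  0.0753] F [0.2 1.1 0.6]
scene 102 [0.476 0.188 0.017] [0.026 0.033 0.029] tray 0.029 0.411
scene 259 [ 0.59  -0.212  0.009] [0.034 0.039 0.013] tray 0.054 -0.004
scene 295 [ 0.527 -0.187  0.009] [0.038 0.037 0.014] tray -0.001 0.034
scene 270 [ 0.49  -0.237  0.009] [0.035 0.036 0.013] tray -0.048 -0.007
side 94 [ 0.589 -0.212  0.007] [0.034 0.034 0.009] tray 0.054 -0.004
side 100 [ 0.491 -0.235  0.006] [0.032 0.035 0.008] tray -0.047 -0.005
side 227 [0.474 0.187 0.015] [0.023 0.023 0.026] tray 0.027 0.411
```

>>> jog_arm:
  increments:
    - [[-0.2, 0, 0, 0, 0, 0, -1], [-0.2, 0, 0, 0, 0, 0, -1], [-0.2, 0, 0, 0, 0, 0, -1], [-0.15, 0, 0, 0, 0, 0, -1], [0, 0, 0, 0, 0, 0, -1]]

```text
time: 17.23
tool_pos: [0.5244, -0.1815, 0.0755]
tcp_rot: [1.651, 2.672, 0.0]
wrist_force: [0.5, 0.3, -0.9]
width: 0.004
grip_force: 0.0
```

>>> jog_arm:
  increments:
    - [[0.3, 0, 0, 0, 0, 0, -1], [0.6, 0, 0, 0, 0, 0, -1], [0.5, 0, -0.8, 0, 0, 0, -1], [0.3, 0, -0.9, 0, 0, 0, -1], [0.3, 0, -0.9, 0, 0, 0, -1]]

```text
time: 17.65
tool_pos: [0.4948, -0.1252, 0.1529]
tcp_rot: [-1.648, -2.67, 0.001]
wrist_force: [0.5, 0.1, 0.2]
width: 0.0
grip_force: 0.0
```

>>> jog_arm:
  increments:
    - [[0.3, 0, -0.9, 0, 0, 0, -1], [0.3, 0, -0.9, 0, 0, 0, -1], [0.2, 0, -0.5, 0, 0, 0, -1], [0, 0, 0, 0, 0, 0, -1], [0, 0, 0, 0, 0, 0, -1]]

```text
time: 18.07
tool_pos: [0.4862, -0.1049, 0.223]
tcp_rot: [1.648, 2.672, 0.001]
wrist_force: [-0.1, -0.5, 0.0]
width: 0.002
grip_force: 0.0
```

```bash
python3 look.py 14 | grep -e '^t' -e 'tray -' -e 'tray 0.0'; python3 -c "
import cv2
a=cv2.imread('pics/scene_14.png')[120:360,150:400];b=cv2.imread('pics/side_14.png')[120:360,150:400]
cv2.imwrite('pics/c14.png',cv2.resize(cv2.hconcat([a,b]),None,fx=1.6,fy=1.6,interpolation=3))"
```

```text
t 18.07 tool [ 0.4862 -0.1049  0.223 ] F [-0.1 -0.5  0. ]
scene 105 [0.477 0.202 0.017] [0.028 0.061 0.03 ] tray 0.032 0.425
scene 261 [ 0.59  -0.214  0.01 ] [0.034 0.035 0.014] tray 0.054 -0.006
scene 298 [ 0.539 -0.206  0.009] [0.038 0.038 0.014] tray 0.006 0.013
scene 275 [ 0.491 -0.237  0.008] [0.035 0.036 0.012] tray -0.048 -0.008
side 109 [ 0.589 -0.212  0.007] [0.034 0.034 0.009] tray 0.054 -0.004
side 133 [ 0.539 -0.205  0.007] [0.037 0.043 0.01 ] tray 0.006 0.013
side 100 [ 0.491 -0.233  0.006] [0.031 0.037 0.007] tray -0.047 -0.004
side 232 [0.474 0.188 0.016] [0.023 0.021 0.027] tray 0.027 0.411
side 416 [0.442 0.28  0.032] [0.084 0.018 0.007] tray 0.016 0.508
```

View pics/c14.png

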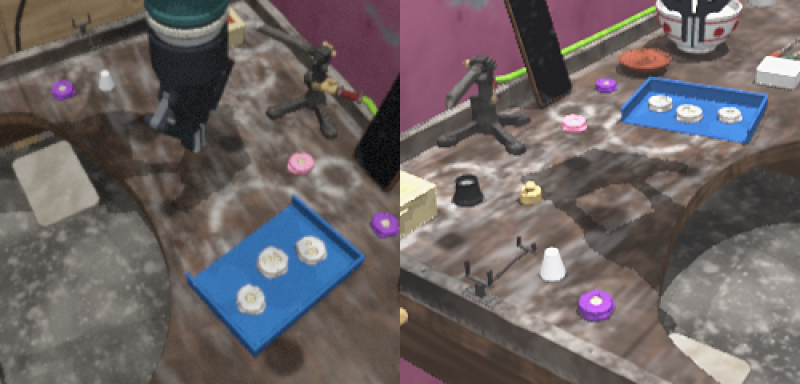

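The picture shows all three moulds flat inside the tray, at (250,299), (272,262) and (311,250). In the right half the weight (530,192), cone (553,264) and loupe (467,190) are still standing in place, and the arm is clear.

```bash
python3 -c "
from workcell import bot
print(bot.finish_job())"
```

```text
the job is handed in; nothing more can be done
None
```

I handed the job in at about 18 s: by the last camera check all three moulds lay flat in the tray, at least 30 mm inside the limit at its open front, with the weight, cone and loupe standing where they started and the arm clear; no verdict came back.

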